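Snap the lid of a fermenting pail shut, then seat its bung

TASK

The lid of the small white fermenting pail has only been laid on. Press its rim down with the fingertips, section by section all the way round, until all six sections have clicked fully home, and only then push the brown rubber bung in the middle of the lid fully in (its hole has to let the air out while the rim goes down). Only press: grip and lift nothing, do not pull the bung up, do not shift or tip the pail, and leave the things around it alone.

Things in the scene. Friction and masses are not known exactly. Their poses are not given: they have to be found in the camera images.
- pail: White plastic pail, loose, full (3.4 kg), 148 mm across at the foot, 185 at the lid, wire bail hanging on its -x side. Origin: centre of its underside. The lid laid on it: ribbed middle panel, 141 mm up, 148 mm across; a raised rim cut by narrow notches into six 60-degree sections; a bung in the middle. Section k is centred (k-1) x 60 degrees counter-clockwise from the pail's +x.
- rim_1_top (a point): Point on the top face of rim section 1, half-way along its arc and across its width, 83 mm from the pail's axis; moves with the section. Section: 85 mm long, 17 mm wide (10 mm flat). The point is 157 mm above the pail's underside when fully up, 150 mm when clicked home.
- rim_1 (a joint): Depth of rim section 1, m: 0 fully up, 0.007 clicked home on its stop. Slides straight down, a snap fit: it resists with about 9 N at first, less and less to half-way, and springs back up if let go there; past half-way it snaps home by itself and stays. A press anywhere on the section works; the sections move independently.
- rim_2_top (a point): Point on the top face of rim section 2, half-way along its arc and across its width, 83 mm from the pail's axis; moves with the section. Section: 85 mm long, 17 mm wide (10 mm flat). The point is 157 mm above the pail's underside when fully up, 150 mm when clicked home.
- rim_2 (a joint): Depth of rim section 2, m: 0 fully up, 0.007 clicked home on its stop. Slides straight down, a snap fit: it resists with about 9 N at first, less and less to half-way, and springs back up if let go there; past half-way it snaps home by itself and stays. A press anywhere on the section works; the sections move independently. May already be home at the start.
- rim_3_top (a point): Point on the top face of rim section 3, half-way along its arc and across its width, 83 mm from the pail's axis; moves with the section. Section: 85 mm long, 17 mm wide (10 mm flat). The point is 157 mm above the pail's underside when fully up, 150 mm when clicked home.
- rim_3 (a joint): Depth of rim section 3, m: 0 fully up, 0.007 clicked home on its stop. Slides straight down, a snap fit: it resists with about 9 N at first, less and less to half-way, and springs back up if let go there; past half-way it snaps home by itself and stays. A press anywhere on the section works; the sections move independently. May already be home at the start.
- rim_4_top (a point): Point on the top face of rim section 4, half-way along its arc and across its width, 83 mm from the pail's axis; moves with the section. Section: 85 mm long, 17 mm wide (10 mm flat). The point is 157 mm above the pail's underside when fully up, 150 mm when clicked home.
- rim_4 (a joint): Depth of rim section 4, m: 0 fully up, 0.007 clicked home on its stop. Slides straight down, a snap fit: it resists with about 9 N at first, less and less to half-way, and springs back up if let go there; past half-way it snaps home by itself and stays. A press anywhere on the section works; the sections move independently.
- rim_5_top (a point): Point on the top face of rim section 5, half-way along its arc and across its width, 83 mm from the pail's axis; moves with the section. Section: 85 mm long, 17 mm wide (10 mm flat). The point is 157 mm above the pail's underside when fully up, 150 mm when clicked home.
- rim_5 (a joint): Depth of rim section 5, m: 0 fully up, 0.007 clicked home on its stop. Slides straight down, a snap fit: it resists with about 9 N at first, less and less to half-way, and springs back up if let go there; past half-way it snaps home by itself and stays. A press anywhere on the section works; the sections move independently. May already be home at the start.
- rim_6_top (a point): Point on the top face of rim section 6, half-way along its arc and across its width, 83 mm from the pail's axis; moves with the section. Section: 85 mm long, 17 mm wide (10 mm flat). The point is 157 mm above the pail's underside when fully up, 150 mm when clicked home.
- rim_6 (a joint): Depth of rim section 6, m: 0 fully up, 0.007 clicked home on its stop. Slides straight down, a snap fit: it resists with about 9 N at first, less and less to half-way, and springs back up if let go there; past half-way it snaps home by itself and stays. A press anywhere on the section works; the sections move independently.
- bung_top (a point): Centre of the brown rubber bung's top (36 mm across), on the pail's axis; 158 mm above the pail's underside at joint value 0, 148 mm when fully in, then 3 mm proud of the collar round it (51 mm across).
- bung (a joint): Depth of the bung, m: 0.010 fully in on its stop, near 0 at the start, negative if pulled up. Slides straight down, needs 6 N of steady friction to be overcome, and stays where it is left.
- tasting_glass: Stemmed tasting glass, 64 mm across, 155 mm high, loose, upright beside the pail. Bystander: leave it alone. Origin: centre of its underside.
- beaker: Stoneware beaker with a dark band, 63 mm across, 80 mm high, loose, upright. Bystander: leave it alone. Origin: centre of its underside.
- foil_cutter: Black foil cutter, 33 x 46 x 14 mm, loose, lying. Bystander: leave it alone. Origin: centre of its underside.
- drip_collar: Brass ring, 44 mm across, 12 mm high, loose, lying. Bystander: leave it alone. Origin: centre of its underside.
- stopper: Bottle stopper, 31 mm across, 56 mm high, loose, standing on its crown with the cork up. Bystander: leave it alone. Origin: centre of its underside.
Things that resemble listed ones, but are neither listed nor needed, are in the scene too. What is shaped like the pail but purple or yellow is not meant.

How it is judged (in metres and radians):
On the way, in this order (a step that is already met when the one before it is completed fails the run):
1. all six rim sections are clicked home (value of joint each of rim_1, rim_2, rim_3, rim_4, rim_5, rim_6 above 0.0058 m), for 0.2 s.
2. the bung is pushed fully in (value of joint bung above 0.0085 m), for 0.2 s.
At the end, for the whole second after the job is handed in: All six rim sections are at least 5.8 mm down (of 7), the bung at least 8.5 mm in (of 10), and the pail stands upright at rest on the table (all of step 1 and value of joint bung above 0.0085 m and height (world z) of pail below 0.006 m and angle between pail's own z axis and vertical below 0.05 rad and linear speed of pail below 0.02 m/s); the robot touches nothing.
It fails at once if the bung is pushed in (more than 5 mm) while a rim section is still up (value of joint bung above 0.005 m and not (value of joint each of rim_1, rim_2, rim_3, rim_4, rim_5, rim_6 above 0.0058 m)).
It fails at once if the bung is pulled up more than 3 mm above its value 0 (value of joint bung below -0.003 m).
It fails at once if the pail is lifted, tipped or shifted by more than 30 mm (height (world z) of pail above 0.01 m or angle between pail's own z axis and vertical above 0.12 rad or distance of pail from where it was at the start of the episode above 0.03 m).
It fails at once if a thing beside the pail is moved by more than 30 mm or the glass or beaker tipped over (distance of any of tasting_glass, beaker, foil_cutter, drip_collar, stopper from where it was at the start of the episode above 0.03 m or angle between any of tasting_glass, beaker's own z axis and vertical above 0.5 rad).
It also fails if it takes over 58 s, if anything falls off the work surface, if the arm or the gripper's body presses on something with over 40 N, if the wrist force passes 120 N, or if a joint passes its speed limit or range.

ROBOT

A 6-joint arm with a two-finger parallel gripper is mounted at the origin on a cart in front of the work surface, level with it; the furniture and walls round the work are solid. World frame = base frame: x ahead of the robot, y to its left, z up, the work surface at z = 0. Lengths are in m, angles in degrees, forces in N, time in s.
With the tool pointing down it reaches from about 0.375 to 0.9 m from the base axis. Payload 3.1 kg.
Tool frame: the origin (TCP) lies where the fingers leave the gripper's body, on its centre line; the fingertips stand bot.tips_ahead ahead of it and the grasp point (between the pads) lies 51 mm ahead of it (bot.tips_ahead is the distance from the TCP to the fingertips, in m); z points along the fingers, x is the direction in which the jaws open and shut, and the axes are right-handed (so a half turn about z gives the same grasp; the last joint's range is limited). The gripper opens to 87 mm and grips with 3 to 60 N. Pads are 19 mm wide; open, the fingers measure 117 mm over their backs; the gripper's body (75 mm by 190 mm) begins 51 mm behind the grasp point.
Start: joints at [-80.873, 30.224, 82.088, -0, 67.689, -10.227], TCP at [0.207, -0.59, 0.292] pointing down, gripper open.
Joint ranges: [-176.69, 176.69], [-43.24, 126.21], [12.49, 139.97], [-82, 262], [0, 151.66], [-163.58, 163.58]. Speed limits (degrees/s): [159.86, 159.86, 180, 180, 180, 180].

INTERFACE

Orientations are given as a 3x3 rotation matrix whose columns are the frame's x, y, z axes.
In Python, from rig import bot, vision, nets gives the robot as it stands.
- The arm moves only by the tool play_rows, never from a script. Its argument "series" is a list of rows, each an object of numbers: "tx", "ty", "tz": the shift along the world's x, y, z as a fraction of full scale; "turn": the turn about the world's z as a fraction of full scale. A call has 1 to 10 rows; each row shifts and turns the commanded pose from where the row before left it; what a row does not reach is not made up. Full scale, the value 1, is 0.8 m for a shift and 60 degrees for a turn. A row lasts 1/10 s, in which the tool goes at most 50 mm and 8.59 degrees, less where a joint would pass 70% of its speed; a pose out of reach is approached as far as the arm can. A call with a number of a shift or a turn outside -1 to 1 is refused whole. A call with a gripper value outside its range is refused whole. "gripper" is the opening, from 0 (shut) to 1 (fully open), set as the call begins (left out, the last holds). The fingers move at their own pace and stop on an object; the grip force is fixed at half the most. Time passes only in rows, so rows that do not move let the fingers close. It gives the time, the measured TCP pose, the force and the opening at its end, in the units of the state.
- bot.read_state(): the state, without advancing time (a new reading comes with each control period).
- vision.capture(name): name is "scene" or "top" or "wrist"; returns a dict with "pixels" (480x640x3 uint8, blue, green, red), "fx", "fy", "cx", "cy" (pixels), "extrinsics" (4x4, takes a point from camera to world coordinates). Camera axes: x right, y down, z forward; pixel columns grow to the right and rows downward; lengths in m; the calibration is good to about 2 mm. A picture is of the moment at which its call begins. There is no depth.
- bot.hand_in(): hands the job in, once; it reports no verdict.
Trained networks look in a picture, given as the dict that the camera call returned (one of the last four; its "shot" number tells which), for a name from the list of things; names that differ only in an ending like _2 or _b are one class to them, and where a whole thing is asked for, a point or a joint stands for the part that bears it (a point fixed in the world has none). Each returns a list of dicts, best first, with "confidence" (0 to 1); they miss things now and then, are a little off and sometimes report something else, mostly with a low value. They report only what shows in the picture. A call takes as long as a camera call. They do not tell look-alikes from the thing itself.
- nets.look_for(picture, query): "at" ([column, row] as shares, 0 to 1, of the picture: columns of its width, rows of its height, amid what is visible of it).
- nets.masks_of(picture, query): "region" (480x640 bool, what is visible of it) and "at" ([column, row] as shares, 0 to 1, of the picture: columns of its width, rows of its height, amid what is visible of it).
The state is a dict: "time_s": time; "joint_positions": joint angles; "qvel": joint speeds; "tau": joint torques, N m; "position": TCP position; "tcp_rot": TCP orientation; "force": force on the tool from outside, world axes, zero at the start; "moment": the same for the moment, N m; "opening": opening from 0.0 (shut) to 1.0 (fully open).
Only numpy, scipy, OpenCV 4.12 (cv2) and the standard library are available. Lean on these libraries where they do the work, as an engineer would, in place of code of your own. Each camera call takes 0.05 s, during which the arm holds its last target.

## Working session

There is one attempt and no reset: what is moved stays moved. The work goes in short steps, Python scripts to look and compute and a tool call to move; the robot and the scene stay as the last step left them, time stands still between calls to the robot, and variables do not carry over. Pictures are saved under pics/ and viewed, and the job is handed in when it is done.

Besides the shell and the picture viewer there is one more tool, called as name(argument=value, ...), one argument or row to a line, values as JSON. play_rows: Moves the arm, as the interface text tells. Shift numbers are shares of 0.8 m and turn numbers shares of 60 degrees, none past 1 either way. Its arguments: {"type":"object","properties":{"series":{"type":"array"},"gripper":{"type":"number"}},"required":["series"]}

```bash
ls; mkdir -p pics
python3 - <<'E'
from rig import bot,vision,nets
import cv2
s=bot.read_state(); print(s['time_s'],s['position'],s['tcp_rot'],s['force'],s['opening'],bot.tips_ahead)
for n in ['scene','top','wrist']:
    p=vision.capture(n); cv2.imwrite(f'pics/{n}0.png',p['pixels']); print(n,p['fx'],p['cx'],p['cy'],p['extrinsics'].tolist() if hasattr(p['extrinsics'],'tolist') else p['extrinsics'])
    for q in ['pail','rim_1_top','bung_top','tasting_glass','beaker','stopper']:
        for r in nets.look_for(p,q)[:3]: print(n,q,r['at'][0]*640,r['at'][1]*480,r['confidence'])
E
```

```text
pics
0.0 [ 0.20704931 -0.58908193  0.29127395] [[ 3.31405749e-01 -9.43488260e-01 -3.63120365e-04]
 [-9.43485876e-01 -3.31405741e-01  2.15324769e-03]
 [-2.15190409e-03 -3.70999729e-04 -9.99997616e-01]] [-0.43880084  0.7951369   0.33074484] 0.998875653700043 0.0697
scene 468.2761889949785 332.0440951614674 240.38249923003923 [[-0.9068226931122558, -0.2996926002764088, 0.29640672832478077, 0.29596904076477865], [-0.42151145826444947, 0.6433544219979686, -0.6390799466791592, 0.6227198181714726], [0.0008329516270877082, -0.7044710306572048, -0.7097322545554504, 0.7450934550814], [0.0, 0.0, 0.0, 1.0]]
scene pail 337.59999999999997 172.32 0.92
scene pail 299.52000000000004 256.704 0.82
scene pail 439.232 300.384 0.82
scene rim_1_top 371.2 151.92000000000002 0.77
scene rim_1_top 261.312 217.20000000000002 0.76
scene rim_1_top 431.87199999999996 320.496 0.6
scene bung_top 331.072 151.00799999999998 0.75
scene bung_top 298.176 234.38400000000001 0.68
scene bung_top 296.76800000000003 203.808 0.63
scene tasting_glass 213.824 308.592 0.58
scene tasting_glass 359.232 259.104 0.32
scene beaker 246
[... 554 characters left out ...]
0.55
top rim_1_top 468.8 247.104 0.96
top rim_1_top 242.816 369.312 0.89
top bung_top 303.488 215.088 0.9
top bung_top 457.216 201.88799999999998 0.64
top bung_top 288.32 372.384 0.57
top tasting_glass 219.712 180.0 0.98
top tasting_glass 309.88800000000003 174.48 0.49
top beaker 344.832 165.31199999999998 0.81
top stopper 221.18400000000003 240.576 0.79
wrist 379.9814614477844 321.4232370133967 240.14396959871968 [[0.33120792044773895, -0.9119396973120172, -0.24221333963914787, 0.27198517431595554], [-0.943557631473917, -0.32026062917613457, -0.0844519122757835, -0.5656949916592301], [-0.0005563452294872083, 0.2565133873039991, -0.9665405178334805, 0.3856324148015001], [0.0, 0.0, 0.0, 1.0]]
```

View pics/scene0.png

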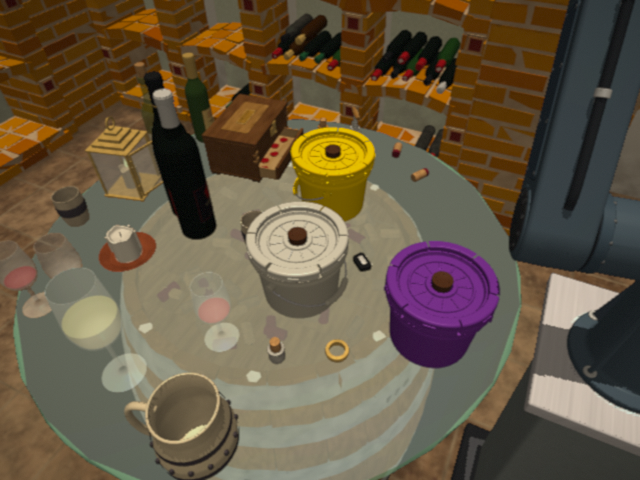

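View pics/top0.png

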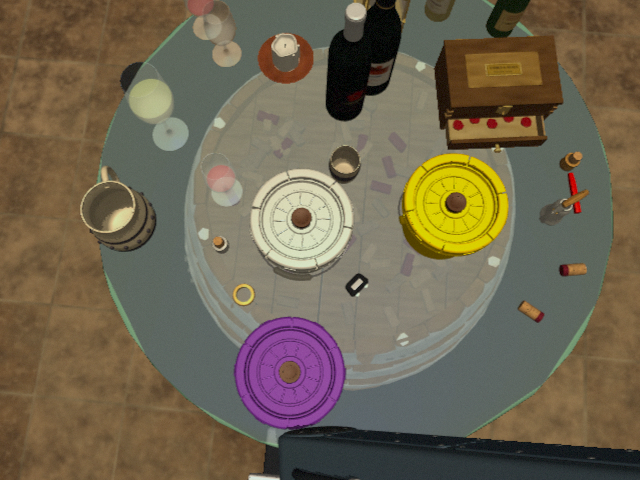

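White pail: bung at about (302,217) in the top picture and (298,236) in the scene picture. The purple and yellow look-alikes stand nearer the base and at −y. I'll triangulate the bung and neighbours and zoom in on the rim.

```bash
cat > h.py <<'E'
import numpy as np,cv2
def ray(p,uv):
    E=np.array(p['extrinsics']);d=E[:3,:3]@np.array([(uv[0]-p['cx'])/p['fx'],(uv[1]-p['cy'])/p['fy'],1]);return E[:3,3],d/np.linalg.norm(d)
def tri(obs):
    A=np.zeros((3,3));b=np.zeros(3)
    for p,uv in obs:
        c,d=ray(p,uv);M=np.eye(3)-np.outer(d,d);A+=M;b+=M@c
    x=np.linalg.solve(A,b);return x,[proj(p,x)-np.array(uv) for p,uv in obs]
def proj(p,X):
    E=np.array(p['extrinsics']);q=E[:3,:3].T@(np.array(X)-E[:3,3]);return np.array([p['fx']*q[0]/q[2]+p['cx'],p['fy']*q[1]/q[2]+p['cy']])
def onz(p,uv,z):
    c,d=ray(p,uv);return c+d*(z-c[2])/d[2]
E
python3 - <<'E'
from rig import bot,vision,nets
from h import *
a=vision.capture('scene');b=vision.capture('top')
def near(p,q,uv):
    m=nets.masks_of(p,q)
    return [(r['confidence'],np.round(np.array(r['at'])*[640,480],1),int(r['region'].sum()),[r['region'].any(0).nonzero()[0][[0,-1]],r['region'].any(1).nonzero()[0][[0,-1]]]) for r in m[:4]]
for q in ['bung_top','tasting_glass','beaker','stopper','drip_collar']:
    print(q);[print('  ',x) for p in (a,b) for x in near(p,q,0)]
print(tri([(a,(298,236)),(b,(301.5,217))]))
cv2.imwrite('pics/zt.png',cv2.resize(b['pixels'][160:285,235:370],None,fx=5,fy=4.8,interpolation=cv2.INTER_CUBIC)[:600,:800])
cv2.imwrite('pics/zs.png',cv2.resize(a['pixels'][195:320,240:355],None,fx=4.8,fy=4.8,interpolation=cv2.INTER_CUBIC))
E
```

```text
bung_top
   (0.62, array([333.2, 150.2]), 175, [array([325, 340]), array([145, 157])])
   (0.57, array([299.4, 235.7]), 335, [array([288, 307]), array([226, 245])])
   (0.71, array([289.4, 372.6]), 361, [array([280, 300]), array([361, 382])])
   (0.62, array([456.6, 200.3]), 341, [array([446, 466]), array([192, 212])])
   (0.53, array([303. , 216.2]), 313, [array([292, 311]), array([208, 227])])
tasting_glass
   (0.87, array([214.5, 311.1]), 2531, [array([190, 239]), array([271, 351])])
   (0.49, array([301.1, 206. ]), 332, [array([282, 321]), array([202, 213])])
   (0.56, array([221., 181.]), 1567, [array([201, 242]), array([153, 206])])
beaker
   (0.83, array([248.1, 223.5]), 306, [array([241, 262]), array([211, 244])])
   (0.34, array([253.6, 253.1]), 446, [array([246, 270]), array([234, 270])])
   (0.8, array([343.8, 162.6]), 1005, [array([329, 361]), array([144, 183])])
stopper
   (0.6, array([277.8, 351.6]), 376, [array([268, 285]), array([337, 363])])
   (0.64, array([219.2, 241.3]), 199, [array([213, 228]), array([237, 252])])
drip_collar
   (0.57, array([335.5, 350. ]), 317, [array([326, 348]), array([339, 362])])
   (0.18, array([276.9, 354. ]), 393, [array([268, 286]), array([337, 363])])
   (0.69, array([303.2, 217.7]), 328, [array([292, 311]), array([208, 228])])
   (0.65, array([241.4, 290.4]), 227, [array([233, 255]), array([284, 305])])
   (0.45, array([259.4, 233.6]), 481, [array([250, 271]), array([209, 255])])
(array([0.60687554, 0.1029983 , 0.15022456]), [array([-1.00845586, -0.30504713]), array([0.18518729, 1.06085044])])
```

View pics/zt.png

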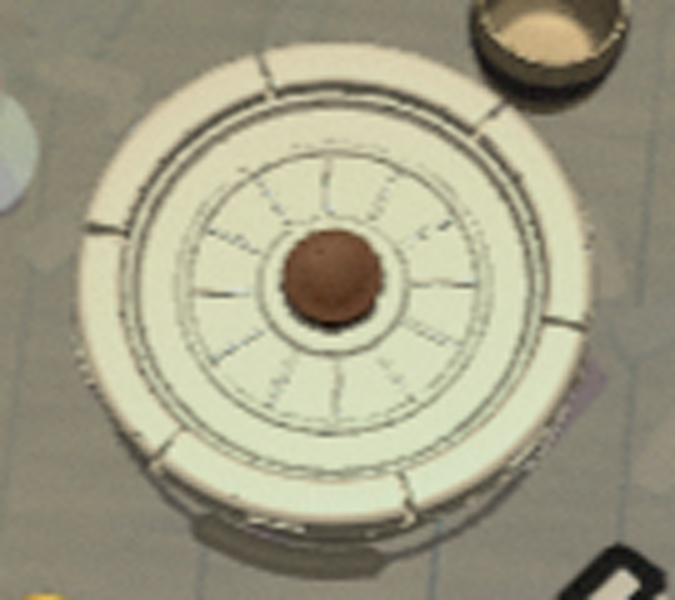

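View pics/zs.png

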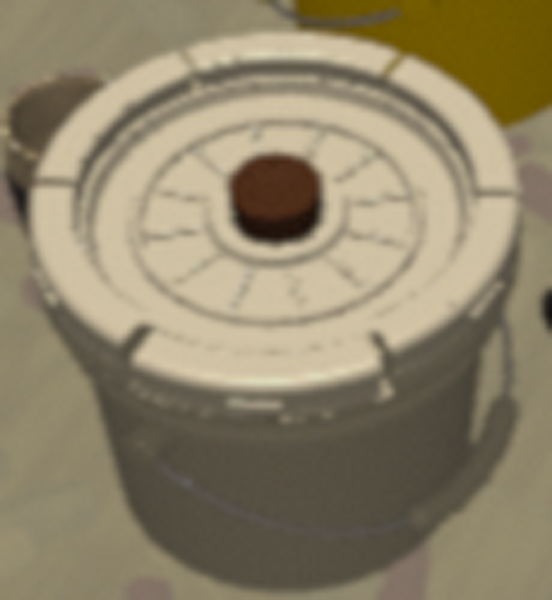

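Zoom: six notches clear in both views (top zoom at (265,75), (490,120), (565,322), (407,495), (165,447), (105,229)). The beaker lies close to the notch at upper right. I'll fit centre and angle.

Run:
```python
from rig import bot,vision,nets
from h import *
from scipy.optimize import least_squares
a=vision.capture('scene');b=vision.capture('top')
nt=[(265,75),(490,120),(565,322),(407,495),(165,447),(105,229)]
T=[(235+u/5,160+v/4.8) for u,v in nt]
ns=[(192,65),(397,65),(497,192),(383,352),(137,342),(57,183)]
S=[(240+u/4.8,195+v/4.8) for u,v in ns]
for z in (.15,.157):
  for p,L in ((b,T),(a,S)):
    P=np.array([onz(p,uv,z)[:2] for uv in L])
    f=lambda q:np.hypot(P[:,0]-q[0],P[:,1]-q[1])-q[2]
    r=least_squares(f,[.6,.1,.083]).x
    r2=r.copy(); r2[:2]=P.mean(0)
    ang=np.degrees(np.arctan2(P[:,1]-r[1],P[:,0]-r[0]))
    print(z,r.round(4),P.mean(0).round(4),ang.round(1),(np.mod(ang,60)).round(1))
for z in(.15,.157):print(onz(a,(297.5,233.5),z),onz(b,(301.5,217.2),z))
# neighbours: 
print('beaker rim',onz(b,(345.5,159),.08),'glass rim',onz(b,(216,172),.155), 'glass foot',onz(b,(228,192),0),onz(a,(221,336),0),'stopper',onz(b,(220,243),.05),'collar',onz(b,(244,294.5),.01),'foil',onz(b,(357,285),.01))
print('yellow',onz(b,(456,202),.157),'purple',onz(b,(290,372),.157),'bottle neck',onz(b,(355,12),.3),tri([(b,(355,12)),(a,(162,97))]))
```

```text
0.15 [0.6053 0.1034 0.0838] [0.6066 0.1032] [  22.3  -36.5  -94.7 -156.1  142.2   81.1] [22.3 23.5 25.3 23.9 22.2 21.1]
0.15 [0.6047 0.1037 0.0854] [0.6059 0.1015] [ -38.3  -95.  -152.5  143.    82.3   19.2] [21.7 25.  27.5 23.  22.3 19.2]
0.157 [0.6035 0.1032 0.0832] [0.6048 0.1029] [  22.3  -36.5  -94.7 -156.1  142.2   81.1] [22.3 23.5 25.3 23.9 22.2 21.1]
0.157 [0.601  0.1098 0.0844] [0.6023 0.1076] [ -38.3  -95.  -152.5  143.    82.3   19.2] [21.7 25.  27.5 23.  22.3 19.2]
[0.60881909 0.09739178 0.15      ] [0.60846649 0.10348655 0.15      ]
[0.60513908 0.10357114 0.157     ] [0.6066294 0.103226  0.157    ]
beaker rim [0.75025986 0.03312064 0.08      ] glass rim [0.67572684 0.26381312 0.155     ] glass foot [0.68641529 0.26368942 0.        ] [0.68890445 0.26686743 0.        ] stopper [0.56881838 0.25788521 0.05      ] collar [0.4794984  0.20495058 0.01      ] foil [ 0.5193019  -0.01271412  0.01      ]
yellow [ 0.66019811 -0.16500493  0.157     ] purple [0.34063486 0.09611393 0.157     ] bottle neck [0.9226845  0.04491722 0.3       ] (array([0.90375925, 0.04514583, 0.32722171]), [array([0.19156759, 0.55669211]), array([-0.49922151, -0.20208205])])
```

play_rows(
  gripper=0,
  series=[
    {"tx": 0.015, "ty": 0.026},
    {"tx": 0.03, "ty": 0.052},
    {"tx": 0.03, "ty": 0.052},
    {"tx": 0.03, "ty": 0.052},
    {"tx": 0.03, "ty": 0.052},
    {"tx": 0.03, "ty": 0.052},
    {"tx": 0.03, "ty": 0.052},
    {"tx": 0.03, "ty": 0.052},
    {"tx": 0.03, "ty": 0.052},
    {"tx": 0.015, "ty": 0.026},
  ],
)

```text
invalid input
```

play_rows(
  gripper=0.0,
  series=[
    {"tx": 0.015, "ty": 0.026, "tz": 0, "turn": 0},
    {"tx": 0.03, "ty": 0.052, "tz": 0, "turn": 0},
    {"tx": 0.03, "ty": 0.052, "tz": 0, "turn": 0},
    {"tx": 0.03, "ty": 0.052, "tz": 0, "turn": 0},
    {"tx": 0.03, "ty": 0.052, "tz": 0, "turn": 0},
    {"tx": 0.03, "ty": 0.052, "tz": 0, "turn": 0},
    {"tx": 0.03, "ty": 0.052, "tz": 0, "turn": 0},
    {"tx": 0.03, "ty": 0.052, "tz": 0, "turn": 0},
    {"tx": 0.03, "ty": 0.052, "tz": 0, "turn": 0},
    {"tx": 0.015, "ty": 0.026, "tz": 0, "turn": 0},
  ],
)

```text
time_s: 2.75
position: [0.424, -0.2119, 0.2925]
tcp_rot: [[0.334, -0.943, 0.0], [-0.943, -0.334, 0.001], [-0.001, -0.001, -1.0]]
force: [0.3, -0.4, -0.7]
opening: 0.17
```

play_rows(
  series=[
    {"tx": 0.0275, "ty": 0.049, "tz": 0, "turn": 0},
    {"tx": 0.0275, "ty": 0.049, "tz": 0, "turn": 0},
    {"tx": 0.0275, "ty": 0.049, "tz": 0, "turn": 0},
    {"tx": 0.0275, "ty": 0.049, "tz": 0, "turn": 0},
    {"tx": 0.0275, "ty": 0.049, "tz": 0, "turn": 0},
    {"tx": 0.0275, "ty": 0.049, "tz": 0, "turn": 0},
    {"tx": 0.0275, "ty": 0.049, "tz": 0, "turn": 0},
    {"tx": 0.0275, "ty": 0.049, "tz": 0, "turn": 0},
    {"tx": 0, "ty": 0, "tz": 0, "turn": 0},
  ],
)

```text
time_s: 3.65
position: [0.6014, 0.103, 0.2924]
tcp_rot: [[0.337, -0.942, 0.004], [-0.942, -0.337, 0.002], [-0.001, -0.004, -1.0]]
force: [0.7, -0.7, 0.2]
opening: 0.003
```

Run:
```python
from rig import bot,vision,nets
from h import *
w=vision.capture('wrist');cv2.imwrite('pics/w1.png',w['pixels']);s=bot.read_state();print(s['time_s'],s['position'],s['force'],s['opening'],s['joint_positions'])
print(proj(w,(.606,.1035,.157)), w['extrinsics'])
for r in nets.look_for(w,'bung_top')[:2]: print(r['confidence'],np.array(r['at'])*[640,480])
```

```text
3.7 [0.59995098 0.10082413 0.29208026] [-0.50016368 -0.29992149 -0.06785828] 0.008619651149566684 [-9.75500435e-01  2.89240711e+01  8.46097197e+01  6.25967871e-03
  6.64176182e+01  6.94150048e+01]
[325.32599454 247.09076245] [[ 0.33632616 -0.91112121 -0.2382076   0.66579695]
 [-0.94174479 -0.32571286 -0.08383244  0.12715609]
 [-0.00120576  0.25252581 -0.96758941  0.38604223]
 [ 0.          0.          0.          1.        ]]
0.68 [322.88  250.704]
0.29 [385.792 127.488]
```

View pics/w1.png

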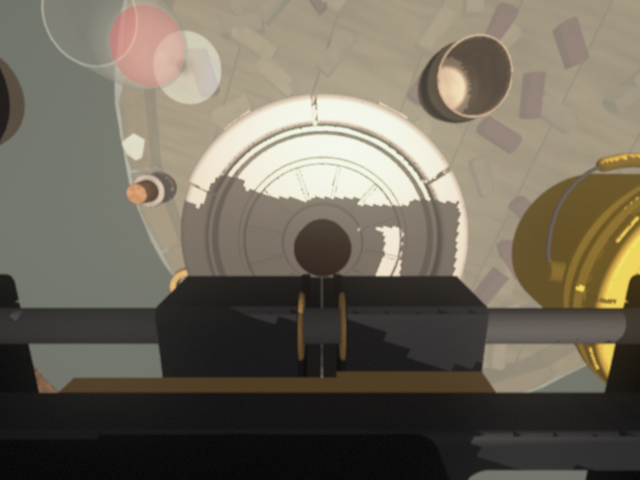

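Bung at (322,247) in the wrist picture, predicted (325,247), so the fit agrees; the centre is about (0.606, 0.104). The section midpoints lie at −7°, 53°, 113°, 173°, 233° and 293°. First section at −7°.

play_rows(
  gripper=0.0,
  series=[
    {"tx": 0.05, "ty": -0.005, "tz": 0, "turn": 0},
    {"tx": 0.06, "ty": -0.005, "tz": 0, "turn": 0},
    {"tx": 0, "ty": 0, "tz": -0.03, "turn": 0},
    {"tx": 0, "ty": 0, "tz": -0.03, "turn": 0},
    {"tx": 0, "ty": 0, "tz": -0.0125, "turn": 0},
    {"tx": 0, "ty": 0, "tz": 0, "turn": 0},
  ],
)

```text
time_s: 4.35
position: [0.6855, 0.089, 0.2322]
tcp_rot: [[0.33, -0.944, -0.005], [-0.944, -0.33, -0.0], [-0.002, 0.005, -1.0]]
force: [-0.8, -0.5, 0.5]
opening: 0.005
```

Run:
```python
from rig import bot,vision,nets
from h import *
a=vision.capture('scene');b=vision.capture('top')
cv2.imwrite('pics/s2.png',cv2.resize(a['pixels'][100:340,140:460],None,fx=2.5,fy=2.5));print(bot.read_state()['position'],bot.read_state()['force'])
```

```text
[0.68721702 0.08959743 0.23505988] [-0.52989337 -0.06720837 -0.1294764 ]
```

View pics/s2.png

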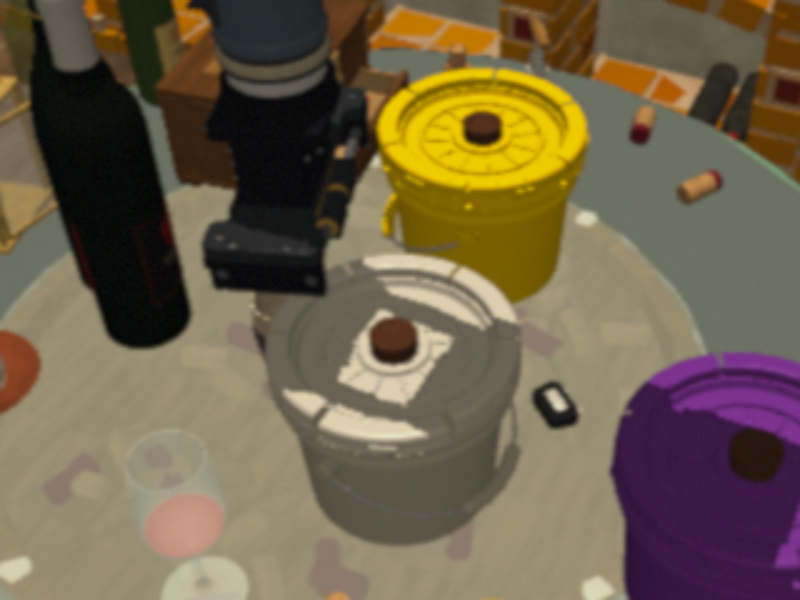

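Hand is over the far section, clear of the bottle, glass and beaker. Descending in small steps.

play_rows(
  series=[
    {"tx": 0, "ty": 0, "tz": -0.0075, "turn": 0},
    {"tx": 0, "ty": 0, "tz": -0.0025, "turn": 0},
    {"tx": 0, "ty": 0, "tz": -0.0025, "turn": 0},
    {"tx": 0, "ty": 0, "tz": 0, "turn": 0},
  ],
)

```text
time_s: 4.85
position: [0.6874, 0.0903, 0.2264]
tcp_rot: [[0.332, -0.943, 0.002], [-0.943, -0.332, -0.001], [0.001, -0.001, -1.0]]
force: [-1.7, -0.3, 7.0]
opening: 0.005
```

play_rows(
  series=[
    {"tx": 0, "ty": 0, "tz": -0.0025, "turn": 0},
    {"tx": 0, "ty": 0, "tz": 0, "turn": 0},
  ],
)

```text
time_s: 5.05
position: [0.6873, 0.0903, 0.2239]
tcp_rot: [[0.332, -0.943, 0.002], [-0.943, -0.332, -0.001], [0.001, -0.001, -1.0]]
force: [-1.5, 0.2, 1.7]
opening: 0.004
```

play_rows(
  series=[
    {"tx": 0, "ty": 0, "tz": -0.0025, "turn": 0},
    {"tx": 0, "ty": 0, "tz": 0, "turn": 0},
  ],
)

```text
time_s: 5.25
position: [0.6871, 0.0905, 0.2201]
tcp_rot: [[0.332, -0.943, 0.0], [-0.943, -0.332, 0.0], [-0.0, -0.0, -1.0]]
force: [-0.2, -0.2, -0.1]
opening: 0.009
```

play_rows(
  series=[
    {"tx": 0, "ty": 0, "tz": -0.0025, "turn": 0},
    {"tx": 0, "ty": 0, "tz": 0, "turn": 0},
  ],
)

```text
time_s: 5.45
position: [0.6872, 0.0905, 0.2199]
tcp_rot: [[0.332, -0.943, 0.0], [-0.943, -0.332, 0.0], [0.0, -0.0, -1.0]]
force: [-2.6, 0.2, 8.5]
opening: 0.006
```

Snap felt: 7 N, 1.7, 0, then stop at tip height 0.150. Same cycle for the next.

play_rows(
  series=[
    {"tx": 0, "ty": 0, "tz": 0.025, "turn": 0},
    {"tx": -0.02, "ty": 0.05, "tz": 0, "turn": 0},
    {"tx": -0.02, "ty": 0.05, "tz": 0, "turn": 0},
    {"tx": 0, "ty": 0, "tz": 0, "turn": 0},
    {"tx": 0, "ty": 0, "tz": -0.014, "turn": 0},
    {"tx": 0, "ty": 0, "tz": 0, "turn": 0},
  ],
)

```text
time_s: 6.05
position: [0.6556, 0.17, 0.2258]
tcp_rot: [[0.331, -0.944, -0.0], [-0.944, -0.331, 0.0], [-0.0, 0.0, -1.0]]
force: [1.1, 1.6, 5.8]
opening: 0.01
```

play_rows(
  series=[
    {"tx": 0, "ty": 0, "tz": -0.003, "turn": 0},
    {"tx": 0, "ty": 0, "tz": -0.003, "turn": 0},
    {"tx": 0, "ty": 0, "tz": -0.0025, "turn": 0},
    {"tx": 0, "ty": 0, "tz": -0.0025, "turn": 0},
    {"tx": 0, "ty": 0, "tz": 0, "turn": 0},
  ],
)

```text
time_s: 6.55
position: [0.6556, 0.169, 0.2198]
tcp_rot: [[0.33, -0.944, 0.0], [-0.944, -0.33, -0.001], [0.001, 0.0, -1.0]]
force: [-2.6, -1.1, 10.8]
opening: 0.001
```

play_rows(
  series=[
    {"tx": 0, "ty": 0, "tz": 0.025, "turn": 0},
    {"tx": -0.05, "ty": 0.006, "tz": 0, "turn": 0},
    {"tx": -0.052, "ty": 0.006, "tz": 0, "turn": 0},
    {"tx": 0, "ty": 0, "tz": 0, "turn": 0},
    {"tx": 0, "ty": 0, "tz": -0.014, "turn": 0},
    {"tx": 0, "ty": 0, "tz": 0, "turn": 0},
  ],
)

```text
time_s: 7.15
position: [0.574, 0.1792, 0.2253]
tcp_rot: [[0.33, -0.944, -0.002], [-0.944, -0.33, -0.001], [0.0, 0.002, -1.0]]
force: [-0.3, 0.7, 0.1]
opening: 0.006
```

play_rows(
  series=[
    {"tx": 0, "ty": 0, "tz": -0.003, "turn": 0},
    {"tx": 0, "ty": 0, "tz": -0.003, "turn": 0},
    {"tx": 0, "ty": 0, "tz": -0.0025, "turn": 0},
    {"tx": 0, "ty": 0, "tz": -0.0025, "turn": 0},
    {"tx": 0, "ty": 0, "tz": 0, "turn": 0},
  ],
)

```text
time_s: 7.65
position: [0.5743, 0.1798, 0.2199]
tcp_rot: [[0.332, -0.943, 0.002], [-0.943, -0.332, -0.0], [0.001, -0.002, -1.0]]
force: [-1.8, -1.1, 7.2]
opening: 0.006
```

play_rows(
  series=[
    {"tx": 0, "ty": 0, "tz": 0.025, "turn": 0},
    {"tx": -0.032, "ty": -0.041, "tz": 0, "turn": 0},
    {"tx": -0.032, "ty": -0.041, "tz": 0, "turn": 0},
    {"tx": 0, "ty": 0, "tz": 0, "turn": 0},
    {"tx": 0, "ty": 0, "tz": -0.014, "turn": 0},
    {"tx": 0, "ty": 0, "tz": 0, "turn": 0},
  ],
)

```text
time_s: 8.25
position: [0.5237, 0.1143, 0.2268]
tcp_rot: [[0.332, -0.943, 0.002], [-0.943, -0.332, -0.0], [0.001, -0.002, -1.0]]
force: [-1.9, -1.8, 9.3]
opening: 0.006
```

play_rows(
  series=[
    {"tx": 0, "ty": 0, "tz": -0.003, "turn": 0},
    {"tx": 0, "ty": 0, "tz": -0.003, "turn": 0},
    {"tx": 0, "ty": 0, "tz": -0.0025, "turn": 0},
    {"tx": 0, "ty": 0, "tz": -0.0025, "turn": 0},
    {"tx": 0, "ty": 0, "tz": 0, "turn": 0},
  ],
)

```text
time_s: 8.75
position: [0.5231, 0.1151, 0.2197]
tcp_rot: [[0.332, -0.943, 0.001], [-0.943, -0.332, 0.0], [0.0, -0.001, -1.0]]
force: [-3.3, -0.0, 13.5]
opening: 0.002
```

play_rows(
  series=[
    {"tx": 0, "ty": 0, "tz": 0.025, "turn": 0},
    {"tx": 0.02, "ty": -0.048, "tz": 0, "turn": 0},
    {"tx": 0.021, "ty": -0.048, "tz": 0, "turn": 0},
    {"tx": 0, "ty": 0, "tz": 0, "turn": 0},
    {"tx": 0, "ty": 0, "tz": -0.014, "turn": 0},
    {"tx": 0, "ty": 0, "tz": 0, "turn": 0},
  ],
)

```text
time_s: 9.35
position: [0.5548, 0.0383, 0.2256]
tcp_rot: [[0.332, -0.943, -0.002], [-0.943, -0.332, 0.001], [-0.001, 0.001, -1.0]]
force: [-0.6, -0.4, 0.0]
opening: 0.006
```

play_rows(
  series=[
    {"tx": 0, "ty": 0, "tz": -0.003, "turn": 0},
    {"tx": 0, "ty": 0, "tz": -0.003, "turn": 0},
    {"tx": 0, "ty": 0, "tz": -0.0025, "turn": 0},
    {"tx": 0, "ty": 0, "tz": -0.0025, "turn": 0},
    {"tx": 0, "ty": 0, "tz": 0, "turn": 0},
  ],
)

```text
time_s: 9.85
position: [0.5543, 0.0384, 0.2197]
tcp_rot: [[0.332, -0.943, -0.001], [-0.943, -0.332, 0.001], [-0.001, 0.001, -1.0]]
force: [-3.9, 1.3, 10.5]
opening: 0.008
```

play_rows(
  series=[
    {"tx": 0, "ty": 0, "tz": 0.025, "turn": 0},
    {"tx": 0.051, "ty": -0.006, "tz": 0, "turn": 0},
    {"tx": 0.051, "ty": -0.006, "tz": 0, "turn": 0},
    {"tx": 0, "ty": 0, "tz": 0, "turn": 0},
    {"tx": 0, "ty": 0, "tz": -0.014, "turn": 0},
    {"tx": 0, "ty": 0, "tz": 0, "turn": 0},
  ],
)

```text
time_s: 10.45
position: [0.6356, 0.0283, 0.2257]
tcp_rot: [[0.332, -0.943, -0.002], [-0.943, -0.332, 0.0], [-0.001, 0.002, -1.0]]
force: [-0.1, 0.4, -0.2]
opening: 0.003
```

play_rows(
  series=[
    {"tx": 0, "ty": 0, "tz": -0.003, "turn": 0},
    {"tx": 0, "ty": 0, "tz": -0.003, "turn": 0},
    {"tx": 0, "ty": 0, "tz": -0.0025, "turn": 0},
    {"tx": 0, "ty": 0, "tz": -0.0025, "turn": 0},
    {"tx": 0, "ty": 0, "tz": 0, "turn": 0},
  ],
)

```text
time_s: 10.95
position: [0.6356, 0.0283, 0.2198]
tcp_rot: [[0.332, -0.943, -0.002], [-0.943, -0.332, 0.0], [-0.001, 0.002, -1.0]]
force: [-3.4, 0.4, 9.7]
opening: 0.001
```

Sections at 113°, 233° and 293° gave no resistance until the home stop, so they were possibly home already. I expected at most two or three such. Checking by camera before the bung.

play_rows(
  series=[
    {"tx": 0, "ty": 0, "tz": 0.05, "turn": 0},
    {"tx": -0.05, "ty": -0.03, "tz": 0.05, "turn": 0},
    {"tx": -0.05, "ty": -0.03, "tz": 0.03, "turn": 0},
    {"tx": -0.05, "ty": -0.03, "tz": 0.0, "turn": 0},
    {"tx": 0, "ty": 0, "tz": 0, "turn": 0},
  ],
)

```text
time_s: 11.45
position: [0.5203, -0.0393, 0.3138]
tcp_rot: [[0.329, -0.944, -0.006], [-0.944, -0.329, 0.0], [-0.002, 0.006, -1.0]]
force: [0.7, 0.8, -0.6]
opening: 0.006
```

Run:
```python
from rig import bot,vision,nets
from h import *
a=vision.capture('scene');b=vision.capture('top');w=vision.capture('wrist')
cv2.imwrite('pics/zt3.png',cv2.resize(b['pixels'][160:285,235:370],None,fx=5,fy=4.8,interpolation=cv2.INTER_CUBIC)[:600,:800])
cv2.imwrite('pics/zs3.png',cv2.resize(a['pixels'][195:320,240:355],None,fx=4.8,fy=4.8,interpolation=cv2.INTER_CUBIC))
cv2.imwrite('pics/w3.png',w['pixels'])
s=bot.read_state();print(s['time_s'],s['position'],s['force'])
```

```text
11.6 [ 0.52650786 -0.03853442  0.31393407] [0.52504643 0.11025194 0.56143209]
```

View pics/zs3.png

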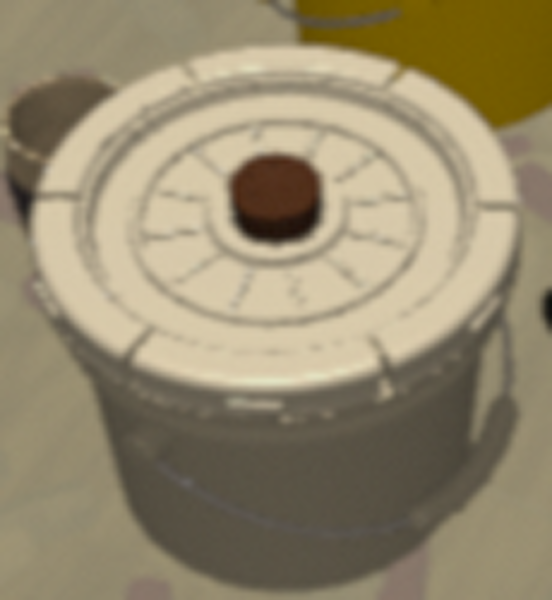

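View pics/zt3.png

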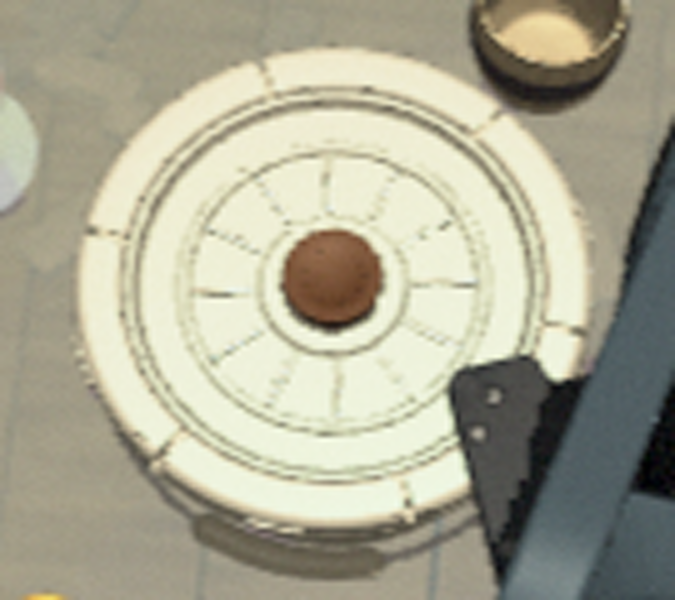

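View pics/w3.png

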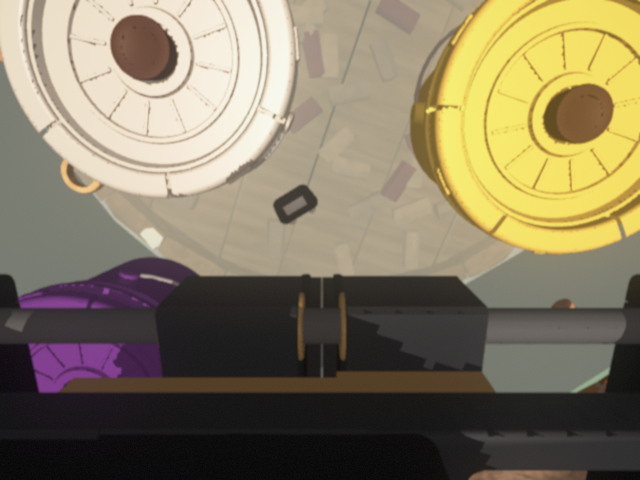

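All rim sections are now level: in the scene view the −67° section's far edge dropped from row 32 to 45 and the notches line up, so it snapped home in the quick approach. 113° and 233° were home before. The bung is still up, so I press it now.

play_rows(
  series=[
    {"tx": 0.025, "ty": 0.0445, "tz": 0, "turn": 0},
    {"tx": 0.025, "ty": 0.0445, "tz": 0, "turn": 0},
    {"tx": 0.025, "ty": 0.0445, "tz": -0.02, "turn": 0},
    {"tx": 0.025, "ty": 0.0445, "tz": -0.03, "turn": 0},
    {"tx": 0, "ty": 0, "tz": -0.03, "turn": 0},
    {"tx": 0, "ty": 0, "tz": 0, "turn": 0},
    {"tx": 0, "ty": 0, "tz": 0, "turn": 0},
  ],
)

```text
time_s: 12.3
position: [0.6064, 0.1046, 0.2489]
tcp_rot: [[0.332, -0.943, -0.002], [-0.943, -0.332, -0.0], [-0.0, 0.001, -1.0]]
force: [0.3, 0.2, 0.7]
opening: 0.008
```

play_rows(
  series=[
    {"tx": 0, "ty": 0, "tz": -0.022, "turn": 0},
    {"tx": 0, "ty": 0, "tz": -0.004, "turn": 0},
    {"tx": 0, "ty": 0, "tz": -0.004, "turn": 0},
    {"tx": 0, "ty": 0, "tz": -0.004, "turn": 0},
    {"tx": 0, "ty": 0, "tz": 0, "turn": 0},
  ],
)

```text
time_s: 12.8
position: [0.6061, 0.1034, 0.224]
tcp_rot: [[0.331, -0.944, 0.001], [-0.944, -0.331, -0.0], [0.001, -0.001, -1.0]]
force: [-2.2, -0.8, 3.5]
opening: 0.003
```

play_rows(
  series=[
    {"tx": 0, "ty": 0, "tz": -0.0025, "turn": 0},
    {"tx": 0, "ty": 0, "tz": -0.0025, "turn": 0},
    {"tx": 0, "ty": 0, "tz": 0, "turn": 0},
  ],
)

```text
time_s: 13.1
position: [0.6062, 0.1034, 0.2199]
tcp_rot: [[0.331, -0.944, 0.001], [-0.944, -0.331, -0.001], [0.001, -0.001, -1.0]]
force: [-2.7, -1.2, 5.3]
opening: 0.007
```

play_rows(
  series=[
    {"tx": 0, "ty": 0, "tz": -0.0015, "turn": 0},
    {"tx": 0, "ty": 0, "tz": 0, "turn": 0},
  ],
)

```text
time_s: 13.3
position: [0.6062, 0.1034, 0.2186]
tcp_rot: [[0.331, -0.944, 0.001], [-0.944, -0.331, -0.001], [0.001, -0.001, -1.0]]
force: [-2.6, -1.3, 4.7]
opening: 0.004
```

play_rows(
  series=[
    {"tx": 0, "ty": 0, "tz": -0.0015, "turn": 0},
    {"tx": 0, "ty": 0, "tz": -0.0015, "turn": 0},
    {"tx": 0, "ty": 0, "tz": 0, "turn": 0},
    {"tx": 0, "ty": 0, "tz": 0, "turn": 0},
  ],
)

```text
time_s: 13.7
position: [0.6062, 0.1035, 0.218]
tcp_rot: [[0.331, -0.943, 0.002], [-0.943, -0.331, -0.001], [0.001, -0.001, -1.0]]
force: [-5.2, -2.0, 13.7]
opening: 0.005
```

Bung on its stop (force jumped to 13.7 N at tip height 0.148). Hold briefly, then withdraw and check.

play_rows(
  series=[
    {"tx": 0, "ty": 0, "tz": 0, "turn": 0},
    {"tx": 0, "ty": 0, "tz": 0, "turn": 0},
    {"tx": 0, "ty": 0, "tz": 0.03, "turn": 0},
    {"tx": 0, "ty": 0, "tz": 0.05, "turn": 0},
    {"tx": -0.05, "ty": -0.04, "tz": 0.04, "turn": 0},
    {"tx": -0.05, "ty": -0.04, "tz": 0, "turn": 0},
    {"tx": -0.05, "ty": -0.04, "tz": 0, "turn": 0},
    {"tx": 0, "ty": -0.04, "tz": 0, "turn": 0},
    {"tx": 0, "ty": 0, "tz": 0, "turn": 0},
  ],
)

```text
time_s: 14.6
position: [0.4948, -0.0201, 0.3063]
tcp_rot: [[0.327, -0.945, 0.003], [-0.945, -0.327, -0.002], [0.003, -0.003, -1.0]]
force: [-0.0, -0.4, -0.1]
opening: 0.004
```

Run:
```python
from rig import bot,vision,nets
from h import *
a=vision.capture('scene');b=vision.capture('top')
z=lambda p,y0,y1,x0,x1,f:cv2.resize(p['pixels'][y0:y1,x0:x1],None,fx=f,fy=f,interpolation=cv2.INTER_CUBIC)
A=z(a,195,295,240,355,3.4);B=z(b,160,285,235,360,3.2);H=max(A.shape[0],B.shape[0])
pad=lambda I:np.vstack([I,np.zeros((H-I.shape[0],I.shape[1],3),np.uint8)])
cv2.imwrite('pics/f4.png',np.hstack([pad(A),pad(B)])); cv2.imwrite('pics/s4.png',a['pixels'])
s=bot.read_state();print(s['time_s'],s['position'],s['force'])
```

```text
14.7 [ 0.49562923 -0.01773041  0.30607323] [ 0.03797965 -0.25308806 -0.38065706]
```

View pics/f4.png

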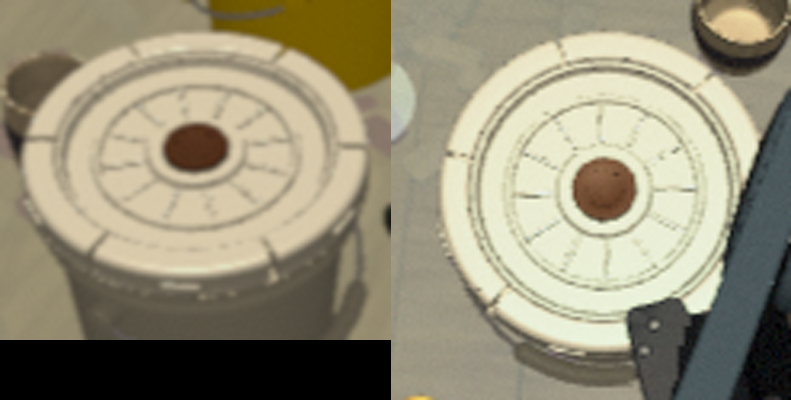

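View pics/s4.png

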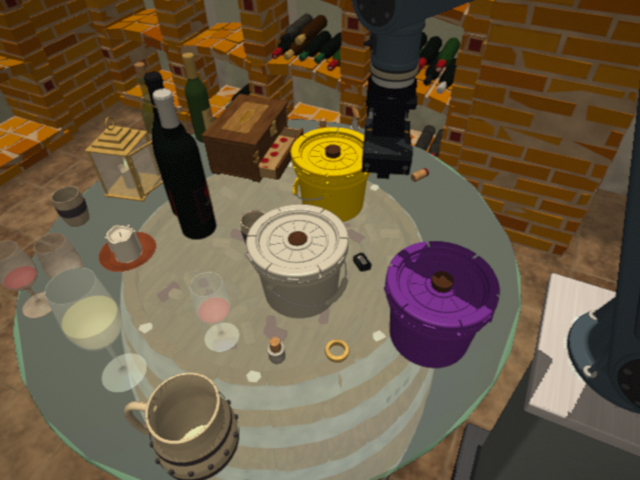

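The rim is level, the bung sits just proud of its collar at (298,238) in the scene picture, and everything else is where it was. The robot is clear, so I'm handing in.

```bash
python3 -c "
from rig import bot
print(bot.hand_in())"
```

```text
the job is handed in; nothing more can be done
None
```

I pressed all six rim sections of the white pail with the shut fingertips, then pushed the bung fully in. I handed the job in at about 15 s of the 58 s allowed.

- **Rim:** every press ended on a firm stop at tip height 0.150 m, the height of a section clicked home. In the pictures taken after the last section, before the bung, the rim was level all round.
- **Bung:** it slid in against about 5 N and stopped at tip height 0.148 m, its fully-in height. The last pictures show it just proud of its collar.
- **Surroundings:** in the last pictures the pail and the things around it look unmoved, by eye only. The robot was clear, with no notable force reading.
- **Disagreement:** three sections gave no resistance in the force readings, although only sections 2, 3 and 5 could have been home at the start.
    - **Sections 3 and 5:** these seem to have been home already.
    - **Section 6:** it showed up in the first picture and down afterwards, so it most likely snapped during the quick approach, before the reading.

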